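Find the high spot of a rocker-mixer's eccentric shaft

TASK

On the setting stand, push the dial gauge gently along its track until it is fully home, then turn the shaft on its centres by the spokes of its cross handle until the eccentric's high spot bears on the plunger, so that the needle reads as high as it can go. Never press hard on gauge or handle (stay under 40 N), let go, and leave everything else on the counter where it is.

Things in the scene. Friction and masses are not known exactly. Their poses are not given: they have to be found in the camera images.
- stand: Grey setting stand fixed to the counter: base plate 20 mm thick (x -205 to +95, y -150 to +150 mm) with a horizontal shaft on centres between two dark posts (at x = 0, y = +-125 mm, 40 x 22 mm, tops at z = 135 mm). Origin on the counter right under the shaft; x points from the gauge to the shaft, y along the shaft, z up. Shaft axis: x = 0, z = 115 mm
- hub (a point): Centre of the cross handle, on the shaft axis at y = -60 mm; axes as the stand's; it does not turn. Black hub 32 mm across, four slippery light-blue round spokes 90 degrees apart in the plane y = -60 mm, 10 mm thick, round ends 50 mm from the axis. It is fixed to the shaft, turns many turns either way and stays where left (friction about 0.07 N m). Its angle, and the eccentric's to it, are not given
- eccentric (a point): Point on the shaft axis at the brass eccentric (y = +55 mm of the stand); it does not turn. The eccentric is a disc 40 mm across, 22 mm wide, its centre 7 mm off the shaft axis
- gauge (a joint): Position of the gauge carriage on its track, m: 0 fully back, 0.060 fully home against a hard stop, growing towards the shaft (stand +x). Sliding friction about 6 N; it stays where it is left, against the plunger's spring too
- push_plate (a point): Point on the rear (-x) face of the green upright push plate at the back of the gauge carriage, half-way across it (y = +55 mm of the stand), 126 mm above the counter. The plate is rubber-faced, 40 mm wide, 6 mm thick, its top 142 mm above the counter. Push it towards stand +x. The round white dial (67 mm across, top 148 mm above the counter) stands 21 to 88 mm ahead of this face
- plunger (a joint): How far the gauge's sprung plunger (red flat tip, along stand x at shaft height) is pushed in, m: 0 free, at most 0.024; spring 1 to 4 N. With the gauge home the tip rides on the eccentric: reading = 0.011 + 0.007 cos(turn of the shaft from its high spot): 0.004 at the low spot, 0.018 at the high spot
- needle (a joint): Angle of the red needle on the dial (face up), rad: 180 rad per metre of plunger, 0 with the plunger free (needle then points 34 degrees clockwise, seen from above, of stand -x), growing clockwise; 3.24 at the high spot
- foam_rack: White foam rack with red- and amber-capped blood tubes, 110 x 160 mm, 100 mm tall, a bystander; origin at its underside centre
- violet_box: Open violet carton of yellow tips, 100 x 140 x 60 mm, a bystander; origin at its underside centre
- spare_ring: Spare brass eccentric ring, 38 mm across, 18 mm tall, standing loose on the stand's base plate beyond the shaft (+x side), a bystander; origin at its underside centre
- red_cap: Small red tube cap, 16 mm across, 18 mm tall, a bystander; origin at its underside centre
- wash_bottle: White plastic bottle, 60 mm across, 130 mm tall, a bystander; origin at its underside centre
- driver: Screwdriver lying on the counter, about 20 mm thick, a bystander; origin at its underside

How it is judged:
By the outcome, as a careful person would: the job done as asked, in the order asked, and still so for the second after the job is handed in, with the robot touching nothing.
It also fails if it takes over 72 s, if anything falls off the work surface, if the arm or the gripper's body presses on something with over 40 N, if the wrist force passes 120 N, or if a joint passes its speed limit or range.

ROBOT

A 6-joint arm with a two-finger parallel gripper is mounted at the origin on the work surface. World frame = base frame: x ahead of the robot, y to its left, z up, the work surface at z = 0. Lengths are in m, angles in rad, forces in N, time in s.
With the tool pointing down it reaches from about 0.375 to 0.9 m from the base axis. Payload 3.1 kg.
Tool frame: the origin (TCP) lies midway between the tips of the shut fingers; the grasp point (between the pads) lies grip_point_offset behind it (grip_point_offset is the distance from the TCP to the grasp point, in m); y points along the fingers, z is the direction in which the jaws open and shut, and the axes are right-handed (so a half turn about y gives the same grasp; the last joint's range is limited). The gripper opens to 87 mm and grips with 3 to 60 N. Pads are 19 mm wide; open, the fingers measure 117 mm over their backs; the gripper's body (75 mm by 190 mm) begins 51 mm behind the grasp point.
Start: joints at [-1.518, 0.527, 1.433, -0, 1.181, -0.178], TCP at [0.144, -0.608, 0.223] pointing down, gripper open.
Joint ranges: [-3.08, 3.08], [-0.75, 2.2], [0.22, 2.44], [-1.43, 4.57], [0, 2.65], [-2.85, 2.85]. Speed limits (rad/s): [2.79, 2.79, 3.14, 3.14, 3.14, 3.14].

INTERFACE

Orientations are given as a unit quaternion [x, y, z, w].
In Python, from rig import * gives the robot as it stands.
- The arm moves only by the tool jog_arm, never from a script. Its argument "increments" is a list that holds one entry, the list of rows, each a list of 7 numbers: the turn, a rotation vector about the world's x, y, z in degrees, then the shift along the world's x, y, z in m, then the closure, from -1 (fully open) to 1 (shut), so that 0 is half open. In form: [[[rx, ry, rz, x, y, z, jaw], ...]]. A call has 1 to 8 rows; each row is the pose to reach, as a shift and turn from the pose measured when the call began; what a row does not reach only later rows make up. A row lasts 1/10 s, in which the tool goes at most 50 mm and 8.59 degrees, less where a joint would pass 70% of its speed; a pose out of reach is approached as far as the arm can. A call with a gripper value outside its range is refused whole. The fingers move at their own pace and stop on an object; "squeeze" is the grip in N (left out, the last holds). Time passes only in rows, so rows that repeat a pose let the fingers close. It gives the time, the measured TCP pose, the force and the opening at its end, in the units of the state.
- get_obs(): the state, without advancing time (a new reading comes with each control period).
- camera(name): name is "scene" or "top"; returns the picture (480x640x3 uint8, red, green, blue); there is no depth.
- camera_info(name): a dict with "K" (3x3 intrinsics, pixels), "R" (3x3) and "t" (3): a world point X has camera coordinates R X + t. Camera axes: x right, y down, z forward; pixel columns grow to the right and rows downward; lengths in m; the calibration is good to about 2 mm. A picture is of the moment at which its call begins. camera_info takes no time and is no camera call.
- hand_in(): hands the job in, once; it reports no verdict.
The state is a dict: "time": time; "q": joint angles; "joint_velocities": joint speeds; "joint_torque": joint torques, N m; "position": TCP position; "tool_rot": TCP orientation; "ft_force": force on the tool from outside, world axes, zero at the start; "moment": the same for the moment, N m; "grip_width": finger opening in m.
Only numpy, scipy, OpenCV 4.12 (cv2) and the standard library are available. Lean on these libraries where they do the work, as an engineer would, in place of code of your own. Each camera call takes 0.05 s, during which the arm holds its last target.

## Working session

There is one attempt and no reset: what is moved stays moved. The work goes in short steps, Python scripts to look and compute and a tool call to move; the robot and the scene stay as the last step left them, time stands still between calls to the robot, and variables do not carry over. Pictures are saved under pics/ and viewed, and the job is handed in when it is done.

Besides the shell and the picture viewer there is one more tool, called after "Call:" as name(argument=value, ...) on one line, values as JSON. jog_arm: Moves the arm, as the interface text tells. Its arguments: {"type":"object","properties":{"increments":{"type":"array","items":{"type":"array","items":{"type":"array","items":{"type":"number"}}}},"squeeze":{"type":"number"}},"required":["increments"]}

```bash
mkdir -p pics; ls
python3 - <<'E'
from rig import *
import cv2
o=get_obs()
for k,v in o.items(): print(k,v)
for n in("scene","top"):
    cv2.imwrite(f"pics/{n}0.png",camera(n)[:,:,::-1]); print(n,camera_info(n))
E
```

```text
pics
time 0.0
q [-1.51746743e+00  5.28466455e-01  1.43390874e+00  2.41667397e-05
  1.18138843e+00 -1.78490011e-01]
joint_velocities [ 0.00213185 -0.00098463  0.00022312  0.00022466 -0.00103774 -0.00032913]
joint_torque [-6.10502630e-04 -4.40042102e+01 -1.76591331e+01  6.32921909e-02
  5.82708092e-02 -1.50316760e-04]
position [ 0.14359436 -0.60752692  0.22156941]
tool_rot [-0.0817178   0.70312763 -0.70159651  0.08182957]
ft_force [0.26212246 0.00035601 0.10028519]
moment [-0.02847939  0.03639722 -0.012906  ]
grip_width 0.08694724766495653
scene {'K': array([[585.40265742,   0.        , 317.49021679],
       [  0.        , 585.40265742, 231.26546233],
       [  0.        ,   0.        ,   1.        ]]), 'R': array([[ 0.85021037,  0.52616187,  0.01720502],
       [ 0.41973804, -0.65779295, -0.6254026 ],
       [-0.31774566,  0.53894538, -0.78011254]]), 't': array([-0.41302031, -0.12281284,  1.54802485])}
top {'K': array([[606.40905023,   0.        , 313.74213645],
       [  0.        , 606.40905023, 240.23089243],
       [  0.        ,   0.        ,   1.        ]]), 'R': array([[-0.01775495, -0.99983841, -0.00281179],
       [-0.99528485,  0.01794216, -0.0953213 ],
       [ 0.09535634,  0.0011061 , -0.99544259]]), 't': array([0.00525696, 0.4982953 , 1.8029715 ])}
```

View pics/scene0.png

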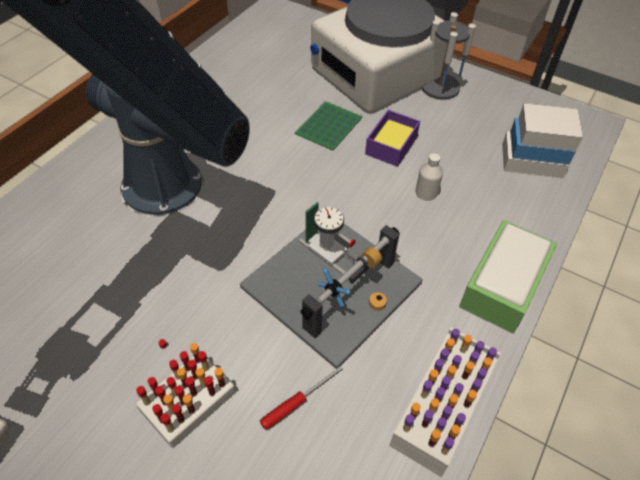

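View pics/top0.png

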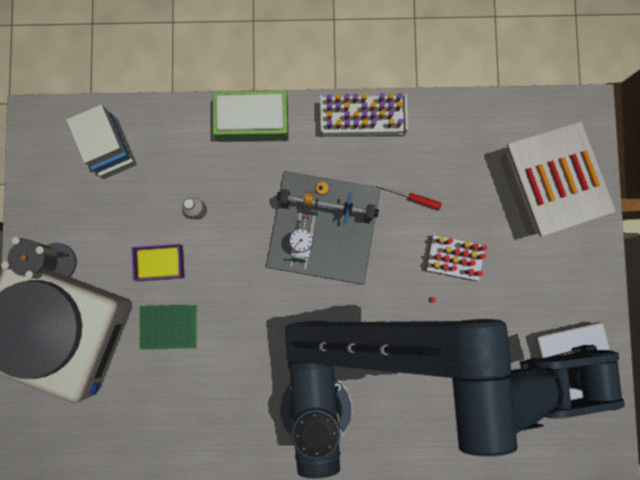

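The pictures show the stand clear of the arm, with plate corners in the top view near (283,172), (380,188), (363,283) and (267,268). The dial is near (300,240) and the handle near (347,208). I'll enlarge both views.

Run:
```python
import cv2
a=cv2.imread("pics/top0.png")[160:295,255:395]; cv2.imwrite("pics/top0z.png",cv2.resize(a,None,fx=4.4,fy=4.4,interpolation=cv2.INTER_CUBIC))
a=cv2.imread("pics/scene0.png")[190:370,230:430]; cv2.imwrite("pics/scene0z.png",cv2.resize(a,None,fx=3.3,fy=3.3,interpolation=cv2.INTER_CUBIC))
```

```text
(no output)
```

View pics/top0z.png

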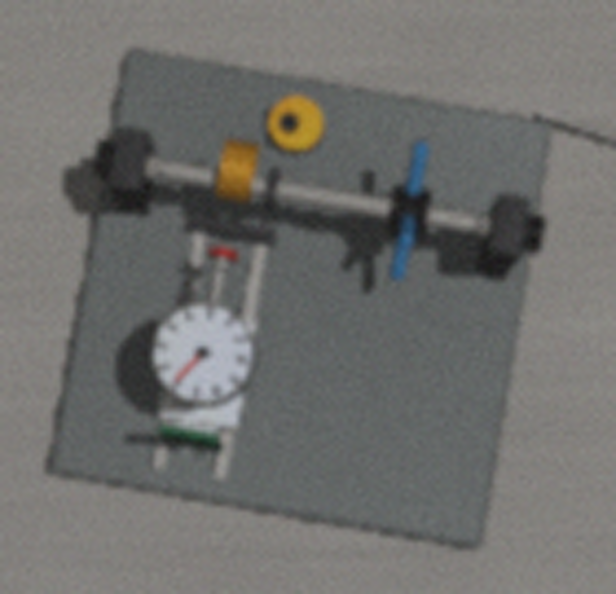

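View pics/scene0z.png

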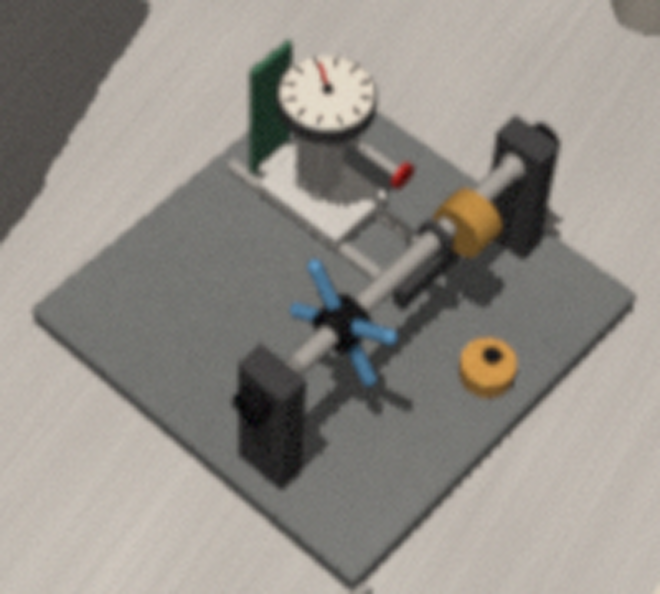

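```bash
cat > h.py <<'E'
import numpy as np, cv2
from rig import *
from scipy.optimize import least_squares
CI={n:camera_info(n) for n in("scene","top")}
def proj(n,X):
    c=CI[n]; X=np.atleast_2d(X)@c["R"].T+c["t"]; p=X@c["K"].T; return p[:,:2]/p[:,2:]
def stand2w(P,s):
    c,si=np.cos(s[2]),np.sin(s[2]); P=np.atleast_2d(P)
    return np.c_[s[0]+c*P[:,0]-si*P[:,1], s[1]+si*P[:,0]+c*P[:,1], P[:,2]]
def zt(u,v): return (u/4.4+255-.386,v/4.4+160-.386)
def zs(u,v): return (u/3.3+230-.35,v/3.3+190-.35)
E
python3 - <<'E'
from h import *
C=np.array([[95,150,20],[95,-150,20],[-205,-150,20],[-205,150,20]])/1e3
T=np.array([zt(127,50),zt(548,122),zt(478,547),zt(50,472)])
S=np.array([zs(633,298),zs(355,580),zs(37,312)])
def f(s): 
    W=stand2w(C,s); return np.r_[(proj("top",W)-T).ravel(),(proj("scene",W[[0,1,2]])-S).ravel()]
r=least_squares(f,[.6,0,-.15]); s=r.x; print(s,np.degrees(s[2])); print(r.fun.round(1))
np.save("stand.npy",s)
def show(nm,P):
    W=stand2w(np.array(P)/1e3,s); t=proj("top",W); q=proj("scene",W)
    for a,b,w,p in zip(t,q,W,P): print(nm,p,w.round(4),"topz",((a-[255,160]+.386)*4.4).round(),"scz",((b-[230,190]+.35)*3.3).round())
show("hub",[[0,-60,115]]); show("ecc",[[0,55,115]]); 
show("shaftends",[[0,110,115],[0,-110,115]])
for g in(0,10,20,30): show(f"plate top at x",[[-190+g,35,142],[-190+g,75,142]])
import itertools
for th in range(0,360,15):
    a=np.radians(th); show(f"spoke{th}",[[50*np.cos(a),-60,115+50*np.sin(a)]])
E
```

```text
[ 0.59552225 -0.04257065 -0.18896076] -10.826653756563267
[-0.7 -1.4  0.7 -1.3  0.6 -0.5 -0.6 -0.5  1.1 -1.7 -0.5  0.6 -2.8 -1.2]
hub [0, -60, 115] [ 0.5843 -0.1015  0.115 ] topz [407. 208.] scz [341. 323.]
ecc [0, 55, 115] [0.6059 0.0115 0.115 ] topz [234. 178.] scz [457. 216.]
shaftends [0, 110, 115] [0.6162 0.0655 0.115 ] topz [151. 164.] scz [509. 168.]
shaftends [0, -110, 115] [ 0.5749 -0.1506  0.115 ] topz [483. 221.] scz [287. 373.]
plate top at x [-190, 35, 142] [0.4155 0.0275 0.142 ] topz [213. 467.] scz [227.  56.]
plate top at x [-190, 75, 142] [0.423  0.0668 0.142 ] topz [151. 457.] scz [267.  25.]
plate top at x [-180, 35, 142] [0.4253 0.0256 0.142 ] topz [216. 452.] scz [238.  64.]
plate top at x [-180, 75, 142] [0.4328 0.0649 0.142 ] topz [154. 441.] scz [278.  32.]
plate top at x [-170, 35, 142] [0.4351 0.0237 0.142 ] topz [218. 436.] scz [248.  72.]
plate top at x [-170, 75, 142] [0.4426 0.063  0.142 ] topz [157. 426.] scz [288.  40.]
plate top at x [-160, 35, 142] [0.4449 0.0219 0.142 ] topz [221. 421.] scz [259.  79.]
plate top at x [-160, 75, 142] [0.4525 0.0611 0
[... 2518 characters left out ...]
] scz [338. 366.]
spoke285 [np.float64(12.940952255126014), -60, np.float64(66.70370868554659)] [ 0.597  -0.1039  0.0667] topz [407. 200.] scz [353. 376.]
spoke300 [np.float64(25.000000000000007), -60, np.float64(71.69872981077808)] [ 0.6088 -0.1062  0.0717] topz [410. 181.] scz [368. 383.]
spoke315 [np.float64(35.35533905932737), -60, np.float64(79.64466094067262)] [ 0.619  -0.1081  0.0796] topz [413. 164.] scz [380. 386.]
spoke330 [np.float64(43.30127018922192), -60, np.float64(89.99999999999997)] [ 0.6268 -0.1096  0.09  ] topz [416. 150.] scz [391. 385.]
spoke345 [np.float64(48.29629131445341), -60, np.float64(102.05904774487396)] [ 0.6317 -0.1106  0.1021] topz [418. 139.] scz [398. 379.]
```

Run:
```python
from h import *
from scipy.spatial.transform import Rotation as R
import rig
print([n for n in dir(rig) if not n.startswith('_')], getattr(rig,'grip_point_offset',None))
o=get_obs(); M=R.from_quat(o["tool_rot"]).as_matrix(); print(M.round(3))
s=np.load("stand.npy")
print("plate face -177:",stand2w([[-.177,.055,.126]],s), "stand x", np.cos(s[2]),np.sin(s[2]))
z=M[:,2]; print("jaw yaw",np.degrees(np.arctan2(z[1],z[0])))
```

```text
['Unreachable', 'camera', 'camera_info', 'get_obs', 'grip_point_offset', 'hand_in'] 0.0187
[[-0.973 -0.     0.23 ]
 [-0.23   0.002 -0.973]
 [-0.    -1.    -0.002]]
plate face -177: [[0.43200396 0.04469772 0.126     ]] stand x 0.9821999754424188 -0.18783825020722475
jaw yaw -76.71946463901068
```

Call:
jog_arm(increments=[[[0, 0, -8, 0.03, 0.037, 0, 1], [0, 0, -16, 0.06, 0.073, 0.01, 1], [0, 0, -24, 0.09, 0.11, 0.02, 1], [0, 0, -24, 0.125, 0.15, 0.02, 1], [0, 0, -24, 0.155, 0.19, 0.02, 1], [0, 0, -24, 0.19, 0.23, 0.02, 1], [0, 0, -24, 0.22, 0.27, 0.02, 1], [0, 0, -24, 0.25, 0.308, 0.02, 1]]], squeeze=10)

```text
time: 0.9
position: [0.3914, -0.3013, 0.2415]
tool_rot: [0.066, 0.705, -0.703, -0.066]
ft_force: [1.0, -0.5, -0.1]
grip_width: 0.0311
```

Call:
jog_arm(increments=[[[0, 0, 0, 0, 0.045, 0, 1], [0, 0, 0, 0, 0.09, 0, 1], [0, 0, 0, 0, 0.135, 0, 1], [0, 0, 0, 0.002, 0.18, 0, 1], [0, 0, 0, 0.004, 0.225, 0, 1], [0, 0, 0, 0.006, 0.27, 0, 1], [0, 0, 0, 0.007, 0.315, 0, 1], [0, 0, 0, 0.007, 0.352, 0, 1]]])

```text
time: 1.7
position: [0.3977, 0.0528, 0.2414]
tool_rot: [0.066, 0.705, -0.703, -0.066]
ft_force: [1.2, -0.1, 0.3]
grip_width: 0.0004
```

```bash
cat >> h.py <<'E'
from scipy.spatial.transform import Rotation as Rot
def st():
    o=get_obs(); s=np.load("stand.npy"); c,si=np.cos(s[2]),np.sin(s[2]); d=o["position"][:2]-s[:2]
    M=Rot.from_quat(o["tool_rot"]).as_matrix(); z=M[:,2]
    print("t",round(o["time"],2),"P",o["position"].round(4),"stand mm",(1e3*np.array([c*d[0]+si*d[1],-si*d[0]+c*d[1],o["position"][2]])).round(1),"jawyaw",np.degrees(np.arctan2(z[1],z[0])).round(1),"down",M[:,1].round(3),"F",o["ft_force"].round(2),"w",round(o["grip_width"],4), "q",o["q"].round(2))
def shot(n,name,box,f):
    im=camera(n)[:,:,::-1]; cv2.imwrite(f"pics/{name}_full.png",im)
    x0,x1,y0,y1=box; cv2.imwrite(f"pics/{name}.png",cv2.resize(im[y0:y1,x0:x1],None,fx=f,fy=f,interpolation=cv2.INTER_CUBIC)); return im
E
python3 - <<'E'
from h import *
st(); shot("scene","s1",(230,430,190,370),3.3)
E
```

```text
t 1.7 P [0.3977 0.0528 0.2414] stand mm [-212.2   56.5  241.4] jawyaw -100.7 down [ 0.     0.003 -1.   ] F [ 1.23 -0.06  0.32] w 0.0004 q [-0.15  0.19  1.93  0.    1.01  1.61]
```

View pics/s1.png

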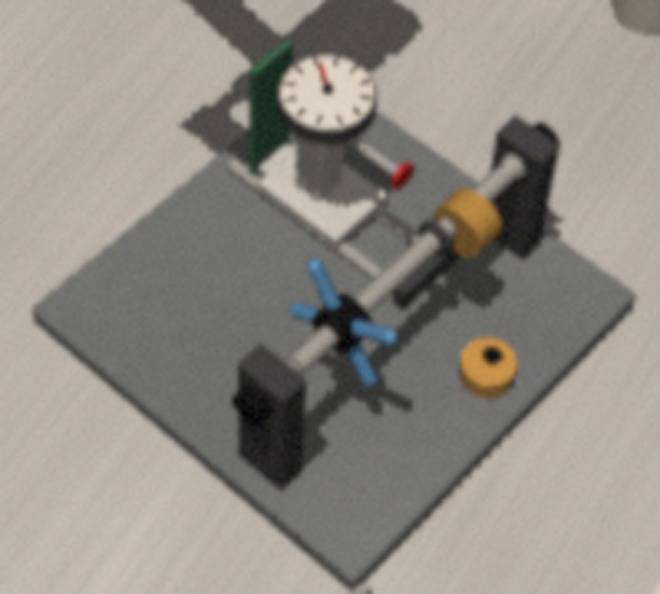

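The dial and push plate are clear in the close-up, with the plate's top edge at about (252,72)–(292,41). That puts its rear face near stand x = -172. I'll go down behind it.

Call:
jog_arm(increments=[[[0, 0, 0, 0, 0, -0.04, 1], [0, 0, 0, 0, 0, -0.08, 1], [0, 0, 0, 0, 0, -0.11, 1], [0, 0, 0, 0, -0.001, -0.128, 1], [0, 0, 0, 0, -0.001, -0.128, 1]]])

```text
time: 2.25
position: [0.3947, 0.0561, 0.1113]
tool_rot: [0.062, 0.706, -0.702, -0.068]
ft_force: [-0.2, 0.0, 0.3]
grip_width: 0.0008
```

Run:
```python
from h import *
st(); shot("scene","s2",(230,430,190,370),3.3)
```

```text
t 2.25 P [0.3947 0.0561 0.1113] stand mm [-215.8   59.2  111.3] jawyaw -100.5 down [-0.007  0.007 -1.   ] F [-0.23  0.01  0.25] w 0.0008 q [-0.15  0.45  2.09  0.01  0.61  1.6 ]
```

View pics/s2.png

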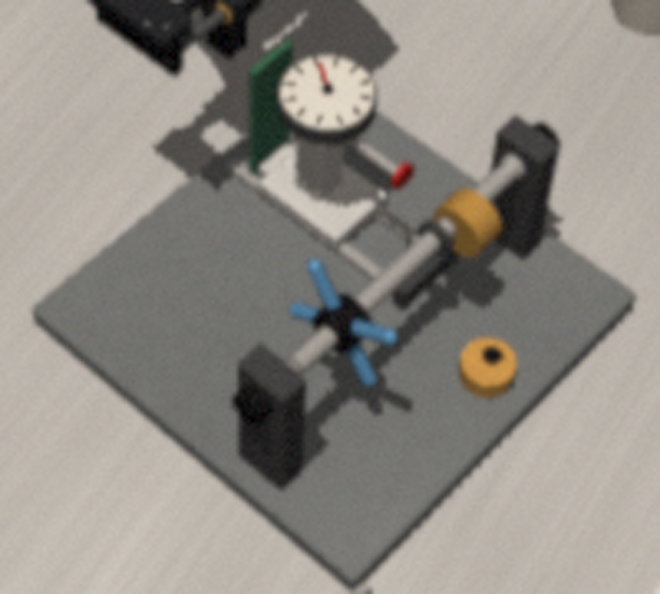

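Call:
jog_arm(increments=[[[0, 0, 0, 0.009, -0.005, 0.001, 1], [0, 0, 0, 0.015, -0.007, 0.001, 1], [0, 0, 0, 0.02, -0.008, 0.001, 1], [0, 0, 0, 0.023, -0.009, 0.001, 1], [0, 0, 0, 0.026, -0.009, 0.001, 1], [0, 0, 0, 0.029, -0.01, 0.001, 1]]])

```text
time: 2.9
position: [0.4249, 0.0461, 0.1137]
tool_rot: [0.063, 0.706, -0.702, -0.067]
ft_force: [-1.1, 0.5, 0.5]
grip_width: 0.0004
```

Run:
```python
from h import *
st()
```

```text
t 2.9 P [0.4249 0.0461 0.1137] stand mm [-184.3   55.   113.7] jawyaw -100.5 down [-0.004  0.007 -1.   ] F [-1.07  0.54  0.49] w 0.0004 q [-0.16  0.47  2.02  0.01  0.66  1.59]
```

Call:
jog_arm(increments=[[[0, 0, 0, 0.003, -0.0006, 0, 1], [0, 0, 0, 0.006, -0.0011, 0, 1], [0, 0, 0, 0.009, -0.0017, 0, 1], [0, 0, 0, 0.012, -0.0023, 0, 1], [0, 0, 0, 0.015, -0.0029, 0, 1], [0, 0, 0, 0.018, -0.0034, 0, 1]]])

```text
time: 3.5
position: [0.4387, 0.0434, 0.1133]
tool_rot: [0.06, 0.707, -0.702, -0.07]
ft_force: [-6.2, -0.3, 5.2]
grip_width: 0.0
```

Run:
```python
from h import *
st(); shot("scene","s3",(230,430,190,370),3.3)
```

```text
t 3.5 P [0.4387 0.0434 0.1133] stand mm [-170.2   55.   113.3] jawyaw -100.5 down [-0.013  0.008 -1.   ] F [-6.2  -0.29  5.19] w 0.0 q [-0.16  0.48  1.98  0.01  0.69  1.59]
```

View pics/s3.png

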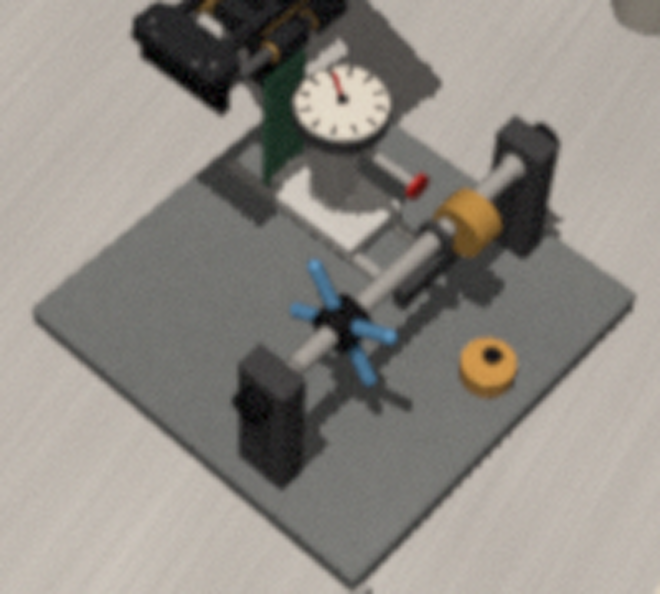

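Call:
jog_arm(increments=[[[0, 0, 0, 0.003, -0.0006, 0, 1], [0, 0, 0, 0.005, -0.001, 0, 1], [0, 0, 0, 0.007, -0.0013, 0, 1], [0, 0, 0, 0.009, -0.0017, 0, 1], [0, 0, 0, 0.011, -0.0021, 0, 1]]])

```text
time: 4.05
position: [0.447, 0.0418, 0.113]
tool_rot: [0.058, 0.707, -0.702, -0.072]
ft_force: [-5.9, 1.6, 4.7]
grip_width: 0.0005
```

Call:
jog_arm(increments=[[[0, 0, 0, 0.003, -0.0006, 0, 1], [0, 0, 0, 0.0045, -0.0009, 0, 1], [0, 0, 0, 0.006, -0.0012, 0, 1]]])

```text
time: 4.35
position: [0.4496, 0.0413, 0.1127]
tool_rot: [0.055, 0.707, -0.701, -0.074]
ft_force: [-6.0, 1.2, 5.5]
grip_width: 0.0002
```

Run:
```python
from h import *
st(); shot("scene","s4",(230,430,190,370),3.3)
```

```text
t 4.35 P [0.4496 0.0413 0.1127] stand mm [-159.1   55.   112.7] jawyaw -100.5 down [-0.027  0.01  -1.   ] F [-5.99  1.15  5.5 ] w 0.0002 q [-0.16  0.5   1.94  0.01  0.73  1.59]
```

View pics/s4.png

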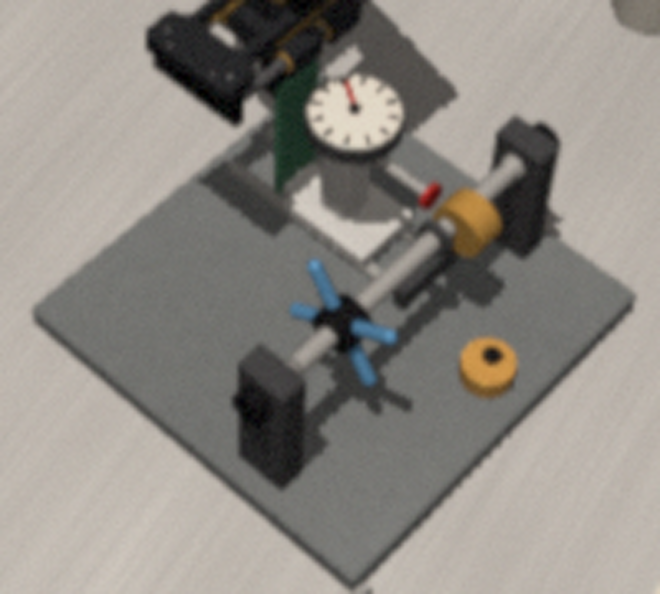

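Call:
jog_arm(increments=[[[0, 0, 0, 0.003, -0.0006, 0, 1], [0, 0, 0, 0.0045, -0.0009, 0, 1], [0, 0, 0, 0.006, -0.0012, 0, 1], [0, 0, 0, 0.0075, -0.0014, 0, 1], [0, 0, 0, 0.009, -0.0017, 0, 1]]])

```text
time: 4.9
position: [0.4555, 0.0402, 0.1125]
tool_rot: [0.052, 0.707, -0.701, -0.077]
ft_force: [-6.8, 0.9, 5.4]
grip_width: 0.0004
```

Call:
jog_arm(increments=[[[0, 0, 0, 0.003, -0.0006, 0, 1], [0, 0, 0, 0.0045, -0.0009, 0, 1], [0, 0, 0, 0.006, -0.0012, 0, 1]]])

```text
time: 5.2
position: [0.4581, 0.0397, 0.1122]
tool_rot: [0.049, 0.707, -0.701, -0.079]
ft_force: [-6.2, 1.1, 5.9]
grip_width: 0.0005
```

Run:
```python
from h import *
st(); shot("scene","s5",(230,430,190,370),3.3)
```

```text
t 5.2 P [0.4581 0.0397 0.1122] stand mm [-150.4   55.   112.2] jawyaw -100.5 down [-0.041  0.013 -0.999] F [-6.23  1.12  5.88] w 0.0005 q [-0.16  0.51  1.91  0.01  0.76  1.59]
```

View pics/s5.png

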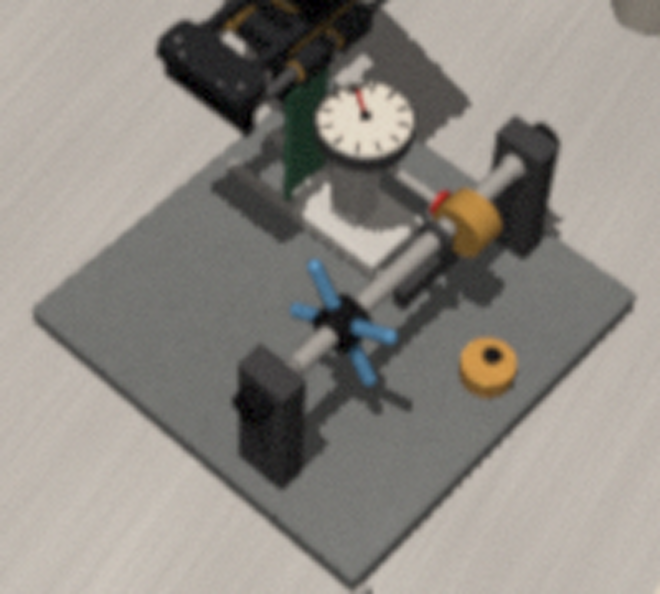

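Call:
jog_arm(increments=[[[-0.3, -0.7, 0, 0.003, -0.0006, 0, 1], [-0.5, -1.5, 0, 0.0045, -0.0009, 0, 1], [-0.7, -2, 0, 0.006, -0.0012, 0, 1], [-0.7, -2, 0, 0.0075, -0.0014, 0, 1]]])

```text
time: 5.65
position: [0.4609, 0.039, 0.1117]
tool_rot: [-0.058, -0.704, 0.704, 0.07]
ft_force: [-8.0, -1.0, 5.9]
grip_width: 0.0005
```

Call:
jog_arm(increments=[[[0, 0, 0, 0.003, -0.0006, 0, 1], [0, 0, 0, 0.0045, -0.0009, 0, 1], [0, 0, 0, 0.006, -0.0012, 0, 1]]])

```text
time: 5.95
position: [0.4624, 0.0387, 0.1114]
tool_rot: [0.055, 0.704, -0.704, -0.073]
ft_force: [-9.9, 1.8, 8.6]
grip_width: 0.0004
```

Run:
```python
from h import *
st(); shot("scene","s6",(230,430,190,370),3.3)
```

```text
t 5.95 P [0.4624 0.0387 0.1114] stand mm [-146.    54.8  111.4] jawyaw -100.4 down [-0.026  0.003 -1.   ] F [-9.86  1.76  8.59] w 0.0004 q [-0.16  0.51  1.91 -0.    0.74  1.6 ]
```

View pics/s6.png

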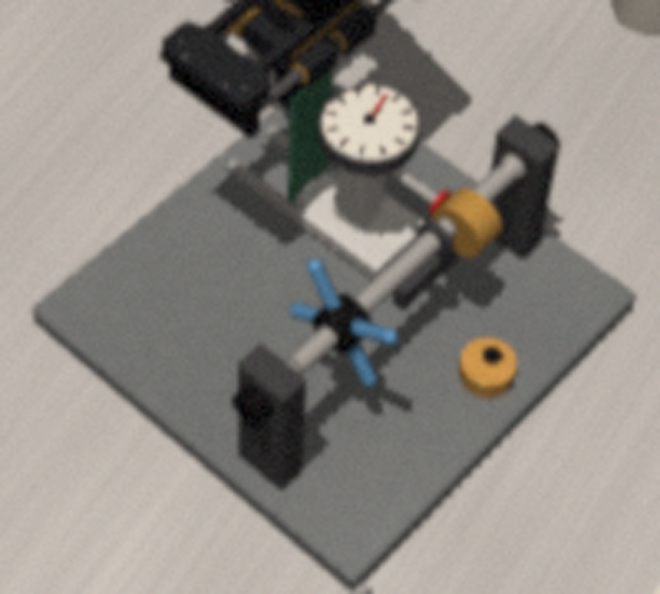

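Call:
jog_arm(increments=[[[0, -0.7, 0, 0.003, -0.0006, 0, 1], [0, -1.2, 0, 0.0045, -0.0009, 0, 1], [0, -1.2, 0, 0.006, -0.0012, 0, 1]]])

```text
time: 6.3
position: [0.4627, 0.0388, 0.111]
tool_rot: [0.058, 0.705, -0.703, -0.07]
ft_force: [-11.7, 2.1, 9.1]
grip_width: 0.0006
```

Call:
jog_arm(increments=[[[0, 0, 0, 0.003, -0.0006, 0, 1], [0, 0, 0, 0.0045, -0.0009, 0, 1], [0, 0, 0, 0.006, -0.0012, 0, 1]]])

```text
time: 6.6
position: [0.4623, 0.0389, 0.1105]
tool_rot: [0.053, 0.706, -0.702, -0.075]
ft_force: [-12.8, 1.9, 10.5]
grip_width: 0.0007
```

Run:
```python
from h import *
st(); shot("scene","s7",(230,430,190,370),3.3)
```

```text
t 6.6 P [0.4623 0.0389 0.1105] stand mm [-146.1   55.   110.5] jawyaw -100.4 down [-0.031  0.007 -1.   ] F [-12.83   1.91  10.51] w 0.0007 q [-0.16  0.51  1.91  0.    0.75  1.59]
```

View pics/s7.png

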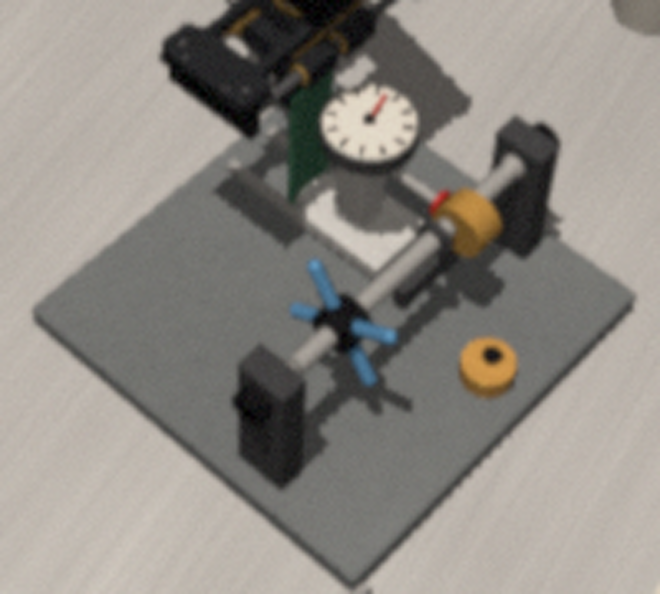

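Call:
jog_arm(increments=[[[0, -0.7, 0, 0.004, -0.0008, 0.001, 1], [0, -1.4, 0, 0.006, -0.0012, 0.001, 1], [0, -1.4, 0, 0.008, -0.0015, 0.001, 1], [0, -1.4, 0, 0.0095, -0.0018, 0.001, 1]]])

```text
time: 7.05
position: [0.4625, 0.039, 0.1105]
tool_rot: [0.054, 0.707, -0.701, -0.073]
ft_force: [-17.0, 3.4, 12.8]
grip_width: 0.0006
```

Run:
```python
from h import *
st(); shot("scene","s8",(230,430,190,370),3.3)
```

```text
t 7.05 P [0.4625 0.039  0.1105] stand mm [-146.    55.1  110.5] jawyaw -100.3 down [-0.026  0.011 -1.   ] F [-17.03   3.42  12.83] w 0.0006 q [-0.16  0.51  1.92  0.01  0.74  1.58]
```

View pics/s8.png

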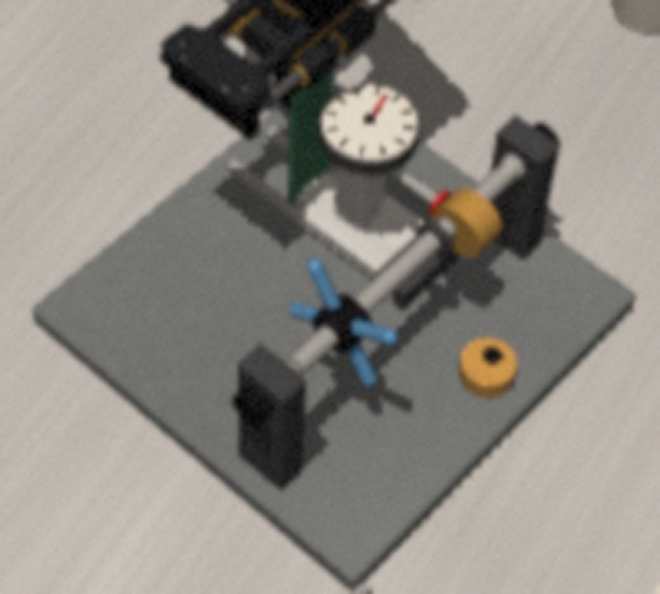

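Under 17 N the carriage stays put and the needle holds at about (385,97), so the gauge is home. I'll back off, then go up.

Call:
jog_arm(increments=[[[0, 0, 0, -0.012, 0.002, 0, 1], [0, 0, 0, -0.032, 0.006, 0, 1], [0, 0, 0, -0.05, 0.01, 0, 1], [0, 0, 0, -0.05, 0.01, 0.03, 1], [0, 0, 0, -0.05, 0.01, 0.07, 1], [0, 0, 0, -0.05, 0.01, 0.11, 1], [0, 0, 0, -0.05, 0.01, 0.13, 1], [0, 0, 0, -0.05, 0.01, 0.13, 1]]])

```text
time: 7.9
position: [0.4156, 0.0486, 0.2436]
tool_rot: [0.057, 0.707, -0.701, -0.07]
ft_force: [0.3, -0.2, -1.3]
grip_width: 0.0002
```

Run:
```python
from h import *
st(); shot("scene","s9",(230,430,190,370),3.3); shot("top","t9",(255,395,160,295),4.4)
```

```text
t 7.9 P [0.4156 0.0486 0.2436] stand mm [-193.8   55.7  243.6] jawyaw -100.3 down [-0.017  0.009 -1.   ] F [ 0.29 -0.19 -1.27] w 0.0002 q [-0.16  0.22  1.88  0.01  1.05  1.59]
```

View pics/s9.png

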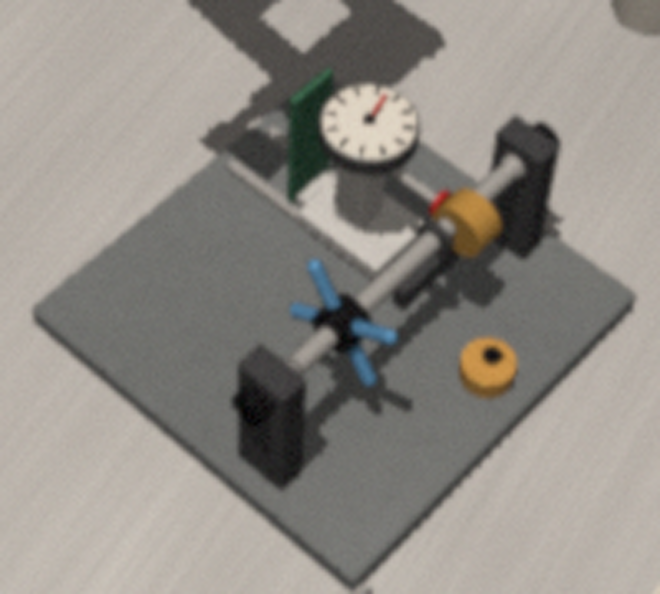

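View pics/t9.png

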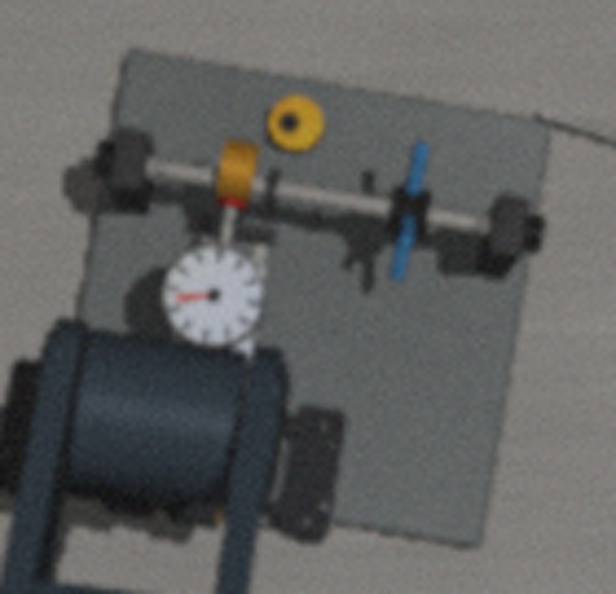

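The needle in the top view, from (213,295) to (180,298), works out to about 0.72 rad, or 4.0 mm. The eccentric is near its low spot and the shaft needs about half a turn. I'll move above the +x side of the handle.

Call:
jog_arm(increments=[[[-0.5, -1, 0, 0.036, -0.025, 0.01, 1], [-0.5, -1, 0, 0.072, -0.05, 0.01, 1], [-0.5, -1, 0, 0.108, -0.075, 0.01, 1], [-0.5, -1, 0, 0.144, -0.1, 0.01, 1], [-0.5, -1, 0, 0.18, -0.125, 0.01, 1], [-0.5, -1, 0, 0.216, -0.148, 0.01, 1], [-0.5, -1, 0, 0.239, -0.164, 0.01, 1], [-0.5, -1, 0, 0.239, -0.164, 0.01, 1]]])

```text
time: 8.8
position: [0.6541, -0.1178, 0.2469]
tool_rot: [0.061, 0.705, -0.704, -0.068]
ft_force: [-0.7, 0.3, -0.4]
grip_width: 0.0004
```

Run:
```python
from h import *
st(); shot("scene","s10",(230,430,190,370),3.3); shot("top","t10",(255,395,160,295),4.4)
```

```text
t 8.8 P [ 0.6541 -0.1178  0.2469] stand mm [ 71.7 -62.9 246.9] jawyaw -100.5 down [-0.009  0.002 -1.   ] F [-0.73  0.26 -0.39] w 0.0004 q [-0.35  0.56  1.29 -0.    1.3   1.41]
```

View pics/s10.png

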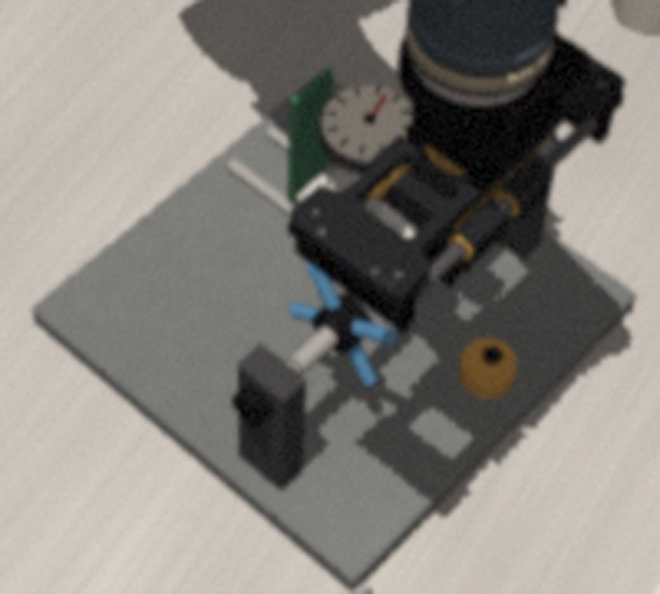

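View pics/t10.png

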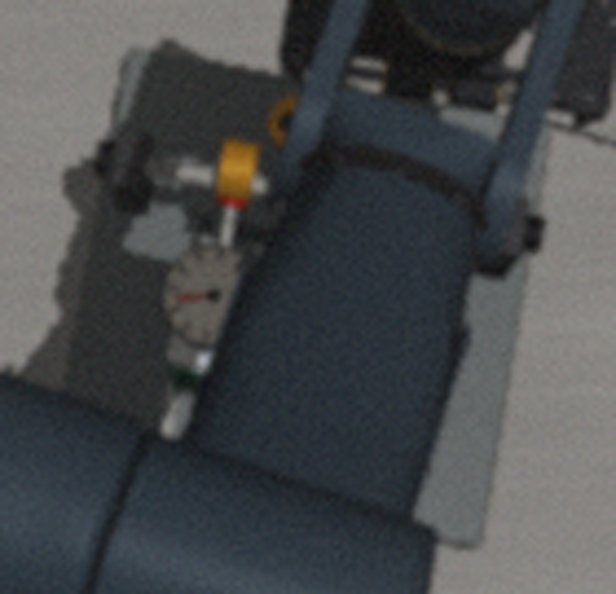

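Call:
jog_arm(increments=[[[0, -0.5, 0, 0.001, 0.003, -0.04, 1], [0, -0.5, 0, 0.001, 0.003, -0.08, 1], [0, -0.5, 0, 0.001, 0.003, -0.105, 1], [0, -0.5, 0, 0.001, 0.003, -0.109, 1], [0, -0.5, 0, 0.001, 0.003, -0.109, 1]]])

```text
time: 9.4
position: [0.6505, -0.111, 0.1375]
tool_rot: [0.061, 0.706, -0.703, -0.066]
ft_force: [1.0, -0.0, -0.4]
grip_width: 0.0002
```

Run:
```python
from h import *
st(); shot("scene","s11",(230,430,190,370),3.3)
```

```text
t 9.4 P [ 0.6505 -0.111   0.1375] stand mm [ 66.8 -56.9 137.5] jawyaw -100.3 down [-0.007  0.005 -1.   ] F [ 1.04 -0.01 -0.44] w 0.0002 q [-0.34  0.67  1.41  0.    1.07  1.41]
```

View pics/s11.png

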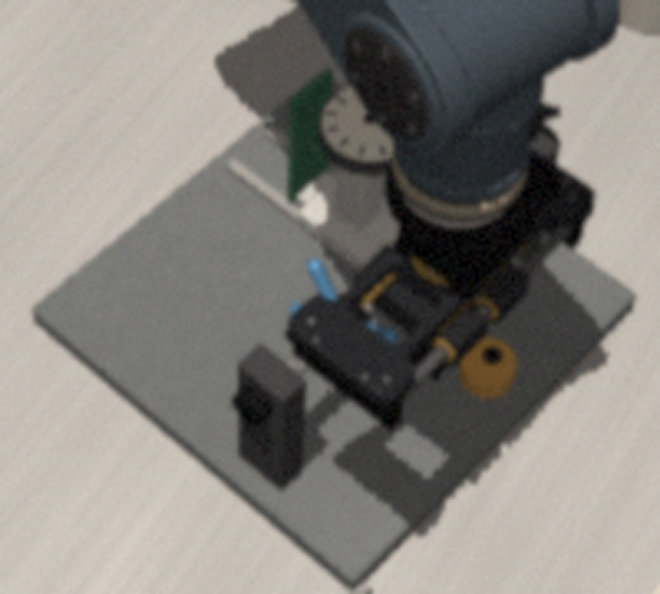

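Call:
jog_arm(increments=[[[0, 0, 0, -0.001, -0.003, -0.006, 1], [0, 0, 0, -0.008, -0.001, -0.007, 1], [0, 0, 0, -0.016, 0, -0.007, 1], [0, 0, 0, -0.024, 0.002, -0.006, 1], [0, 0, 0, -0.031, 0.003, -0.003, 1], [0, 0, 0, -0.038, 0.004, 0, 1], [0, 0, 0, -0.045, 0.006, 0, 1], [0, 0, 0, -0.052, 0.007, 0, 1]]])

```text
time: 10.25
position: [0.6011, -0.1051, 0.1408]
tool_rot: [0.064, 0.705, -0.703, -0.063]
ft_force: [3.1, -1.2, 2.6]
grip_width: 0.0003
```

Run:
```python
from h import *
st(); shot("scene","s12",(230,430,190,370),3.3);shot("top","t12",(255,395,160,295),4.4)
```

```text
t 10.25 P [ 0.6011 -0.1051  0.1408] stand mm [ 17.3 -60.3 140.8] jawyaw -100.3 down [ 0.002  0.002 -1.   ] F [ 3.08 -1.22  2.6 ] w 0.0003 q [-0.36  0.61  1.55  0.    0.99  1.39]
```

View pics/s12.png

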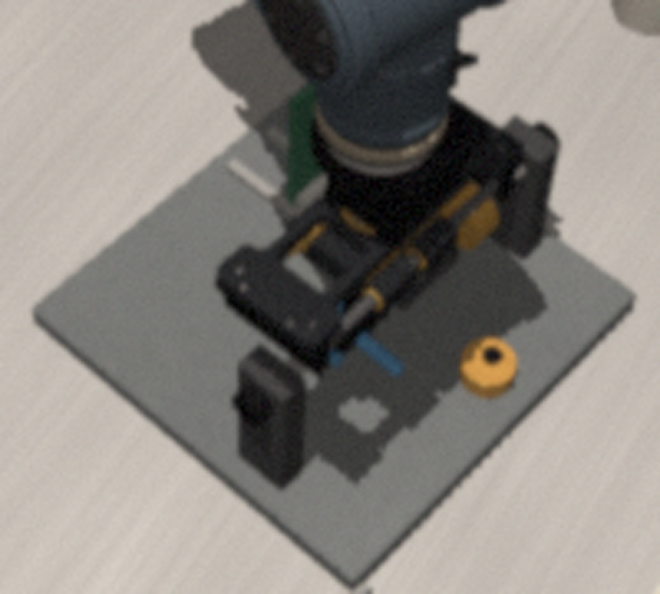

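View pics/t12.png

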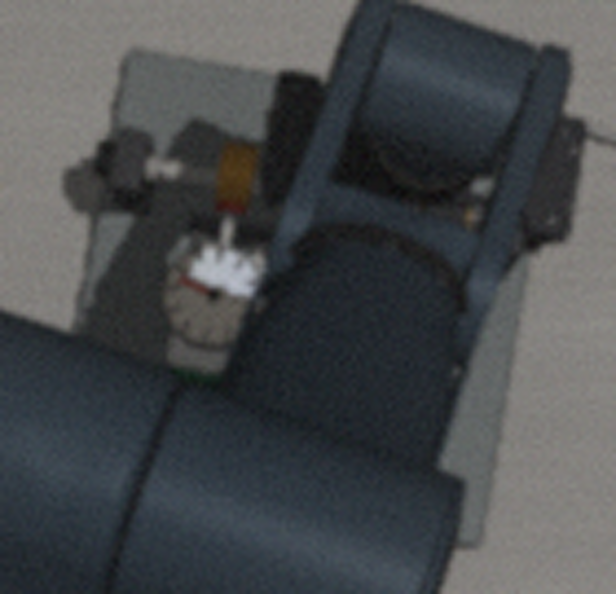

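The handle is turning. One spoke shows at (395,368), close to horizontal, and the needle has risen to about 1.2 rad. I'll continue.

Call:
jog_arm(increments=[[[0, 0, 0, -0.007, 0.0013, -0.002, 1], [0, 0, 0, -0.014, 0.0026, -0.003, 1], [0, 0, 0, -0.021, 0.004, -0.003, 1], [0, 0, 0, -0.028, 0.0053, -0.003, 1], [0, 0, 0, -0.035, 0.0066, -0.003, 1], [0, 0, 0, -0.035, 0.0066, -0.003, 1]]])

```text
time: 10.95
position: [0.5622, -0.0973, 0.1363]
tool_rot: [0.061, 0.706, -0.703, -0.066]
ft_force: [0.8, -0.9, 2.2]
grip_width: 0.0004
```

Run:
```python
from h import *
st(); shot("scene","s13",(230,430,190,370),3.3);shot("top","t13",(255,395,160,295),4.4)
```

```text
t 10.95 P [ 0.5622 -0.0973  0.1363] stand mm [-22.5 -60.  136.3] jawyaw -100.3 down [-0.006  0.005 -1.   ] F [ 0.83 -0.92  2.16] w 0.0004 q [-0.37  0.57  1.65  0.    0.93  1.38]
```

View pics/s13.png

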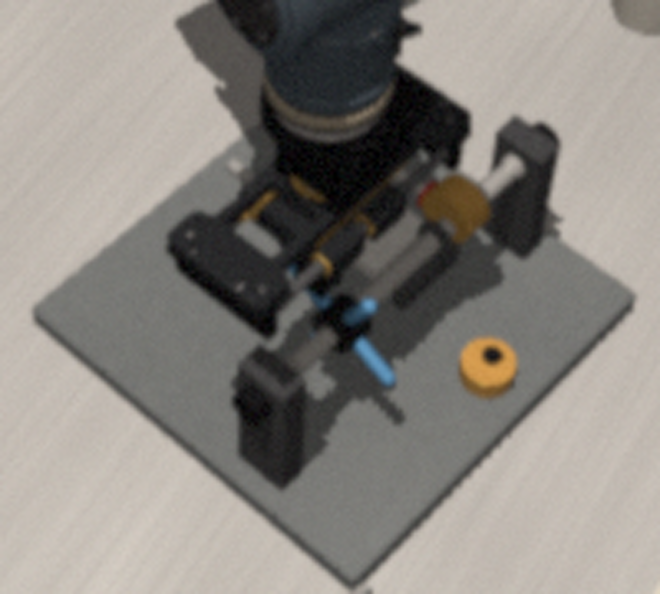

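View pics/t13.png

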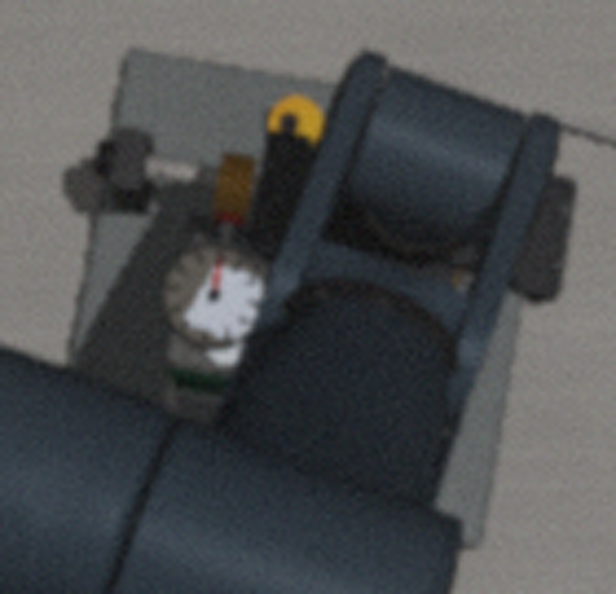

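The spokes now sit near 64° and 155°: one tip shows at (372,303) and another at (390,380). The needle points to (219,262), about 2.56 rad, which leaves roughly 63° to turn. I'll reposition behind the next spoke.

Call:
jog_arm(increments=[[[0, 0, 0, 0.001, 0, 0.03, 1], [0, 0, 0, 0.001, 0, 0.06, 1], [0, 0, 0, 0.015, -0.003, 0.065, 1], [0, 0, 0, 0.045, -0.008, 0.065, 1], [0, 0, 0, 0.075, -0.014, 0.065, 1], [0, 0, 0, 0.077, -0.0145, 0.06, 1], [0, 0, 0, 0.077, -0.0145, 0.025, 1], [0, 0, 0, 0.077, -0.0145, 0.002, 1]]])

```text
time: 11.85
position: [0.6363, -0.1107, 0.1352]
tool_rot: [0.059, 0.706, -0.702, -0.069]
ft_force: [-0.6, 0.7, -0.1]
grip_width: 0.0004
```

Run:
```python
from h import *
st(); shot("scene","s14",(230,430,190,370),3.3);shot("top","t14",(255,395,160,295),4.4)
```

```text
t 11.85 P [ 0.6363 -0.1107  0.1352] stand mm [ 52.8 -59.2 135.2] jawyaw -100.3 down [-0.014  0.007 -1.   ] F [-0.56  0.68 -0.06] w 0.0004 q [-0.35  0.66  1.44  0.    1.05  1.4 ]
```

View pics/s14.png

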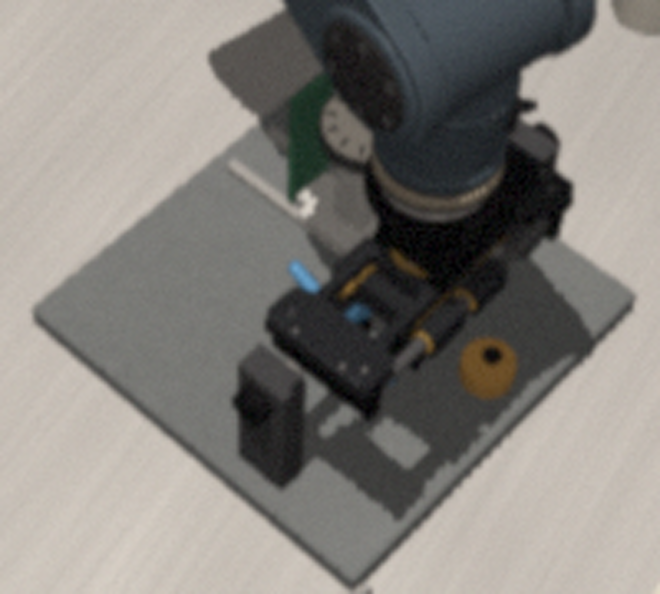

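View pics/t14.png

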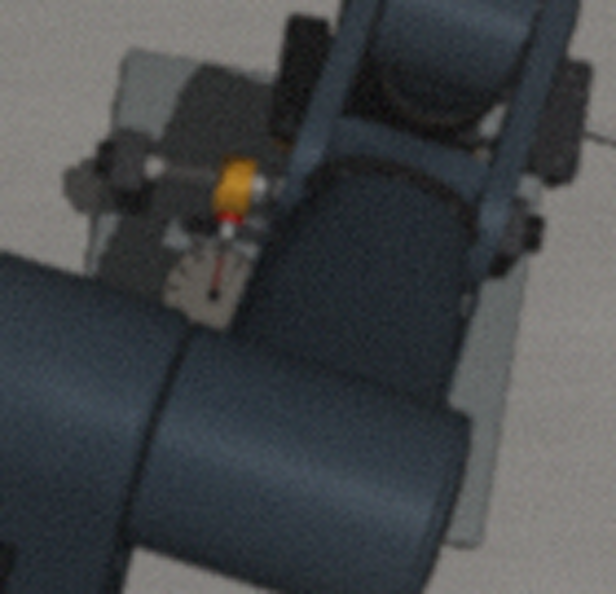

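Call:
jog_arm(increments=[[[0, -0.5, 0, -0.008, 0.001, 0.002, 1], [0, -0.5, 0, -0.016, 0.002, 0.002, 1], [0, -0.5, 0, -0.023, 0.004, 0.002, 1], [0, -0.5, 0, -0.03, 0.005, 0.002, 1], [0, -0.5, 0, -0.036, 0.006, 0.002, 1], [0, -0.5, 0, -0.04, 0.007, 0.002, 1], [0, -0.5, 0, -0.044, 0.0075, 0.002, 1], [0, -0.5, 0, -0.044, 0.0075, 0.002, 1]]])

```text
time: 12.75
position: [0.5916, -0.103, 0.1365]
tool_rot: [0.061, 0.707, -0.702, -0.066]
ft_force: [4.7, -0.5, 2.8]
grip_width: 0.0005
```

Run:
```python
from h import *
st(); shot("scene","s15",(230,430,190,370),3.3);shot("top","t15",(255,395,160,295),4.4)
```

```text
t 12.75 P [ 0.5916 -0.103   0.1365] stand mm [  7.5 -60.1 136.5] jawyaw -100.3 down [-0.006  0.008 -1.   ] F [ 4.69 -0.55  2.77] w 0.0005 q [-0.36  0.6   1.57  0.01  0.98  1.39]
```

View pics/s15.png

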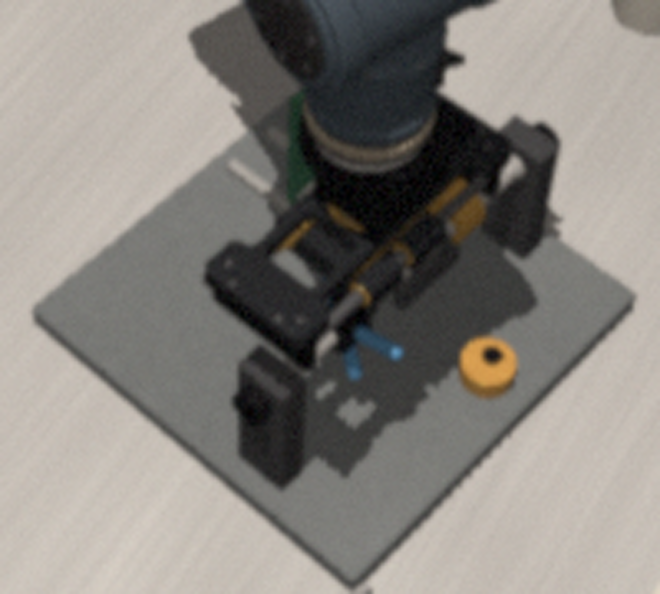

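View pics/t15.png

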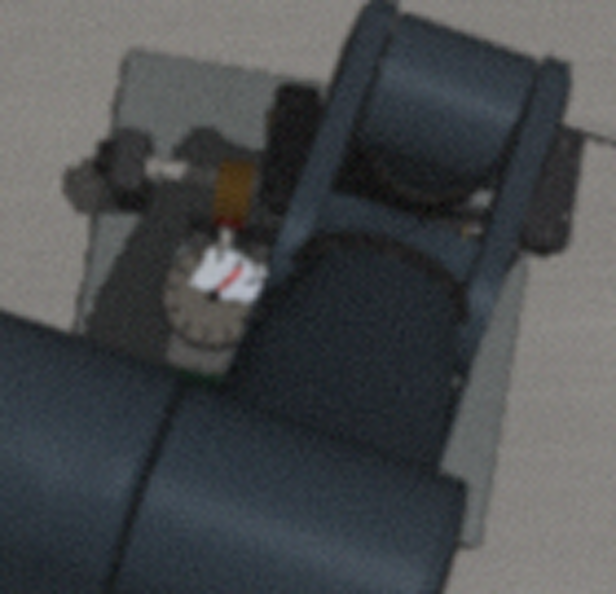

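Lead spoke is now near 110° and the needle near 3.1 rad. I'll pull clear for an unobstructed measurement of spokes and needle.

Call:
jog_arm(increments=[[[0, 0, 0, 0.003, 0, 0.02, 1], [0, 0, 0, 0.003, 0, 0.06, 1], [0, 0, 0, 0, -0.03, 0.1, 1], [0, 0, 0, -0.03, -0.07, 0.115, 1], [0, 0, 0, -0.06, -0.11, 0.115, 1], [0, 0, 0, -0.09, -0.15, 0.115, 1], [0, 0, 0, -0.12, -0.19, 0.115, 1], [0, 0, 0, -0.14, -0.22, 0.115, 1]]])

```text
time: 13.65
position: [0.4473, -0.3225, 0.25]
tool_rot: [0.059, 0.708, -0.7, -0.069]
ft_force: [0.7, -0.5, -0.1]
grip_width: 0.0005
```

Run:
```python
from h import *
st(); shot("scene","s16",(270,390,200,320),5);shot("top","t16",(280,370,180,260),6.6)
```

```text
t 13.65 P [ 0.4473 -0.3225  0.25  ] stand mm [ -93.1 -302.8  250. ] jawyaw -100.4 down [-0.013  0.013 -1.   ] F [ 0.66 -0.53 -0.08] w 0.0005 q [-0.83  0.4   1.57 -0.    1.18  0.93]
```

View pics/s16.png

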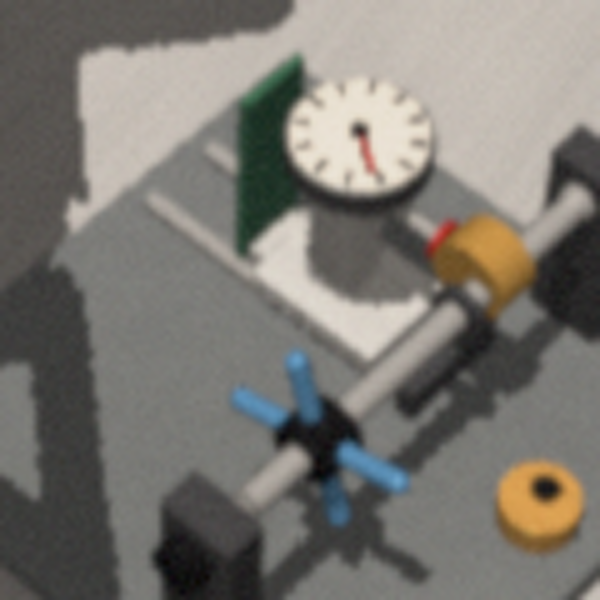

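View pics/t16.png

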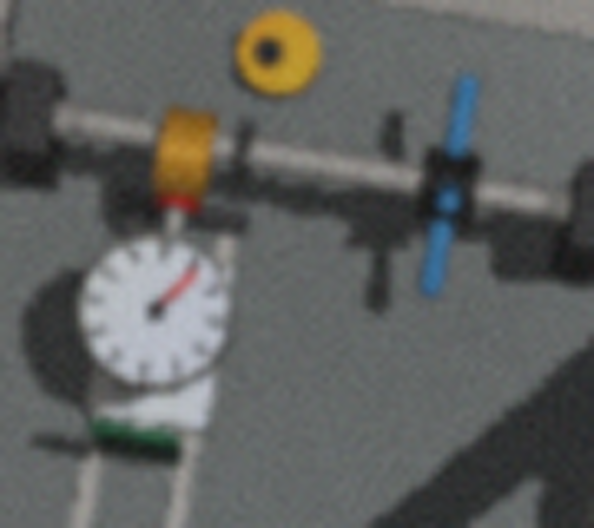

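```bash
cat > meas.py <<'E'
from h import *
from scipy.ndimage import map_coordinates, gaussian_filter
from scipy.optimize import minimize
s=np.load("stand.npy")
def bp(n,uv,z):
    c=CI[n]; d=(np.linalg.inv(c["K"])@np.c_[uv,np.ones(len(uv))].T).T@c["R"]; o=-c["R"].T@c["t"]
    return o+d*((z-o[2])/d[:,2])[:,None]
def tost(W):
    c,si=np.cos(s[2]),np.sin(s[2]); d=W[:,:2]-s[:2]; return np.c_[c*d[:,0]+si*d[:,1],-si*d[:,0]+c*d[:,1]]
def blue(im):
    im=im.astype(float); return np.clip(im[:,:,0]-im[:,:,2]-25,0,60)   # BGR
def spokes(names,lo=0,hi=90):
    out={}
    for n,f in names.items():
        b=gaussian_filter(blue(cv2.imread(f)),.5)
        r=np.linspace(.022,.048,14)
        def sc(p):
            t=0
            for k in range(4):
                a=np.radians(p[0]+90*k)
                P=np.c_[r*np.cos(a),-.06+0*r,.115+r*np.sin(a)]
                uv=proj(n,stand2w(P,s))+p[1:3]
                t-=map_coordinates(b,[uv[:,1],uv[:,0]],order=1).mean()
            return t+.3*(p[1]**2+p[2]**2)
        best=min((minimize(sc,[a,0,0],method="Nelder-Mead",options=dict(initial_simplex=[[a,0,0],[a+4,0,0],[a,1,0],[a,0,1]])) for a in range(0,90,8)),key=lambda q:q.fun)
        out[n]=(best.x.round(2),round(best.fun,1))
    return out
def needle(n,f):
    im=cv2.imread(f).astype(float); B,G,R=im[...,0],im[...,1],im[...,2]
    # dial centre: plate face home ~ -135 -> dial centre about +54.5 ahead; use white blob + z .148
    red=np.clip(R-np.maximum(B,G)-25,0,None)
    res=None
    c0=proj(n,stand2w([[-.083,.055,.148]],s))[0]
    yy,xx=np.mgrid[:480,:640]
    lum=im.sum(2); W=(np.hypot(xx-c0[0],yy-c0[1])<26)
    # white-dial mask via stand coords
    return c0,red,im
E
python3 - <<'E'
from meas import *
print(spokes({"scene":"pics/scene0.png","top":"pics/top0.png"}))
print(spokes({"scene":"pics/s16_full.png","top":"pics/t16_full.png"}))
for nm,f in(("scene","pics/s16_full.png"),("top","pics/t16_full.png"),("scene","pics/s9_full.png"),("top","pics/t9_full.png")):
    c0,red,im=needle(nm,f)
    P=stand2w(np.array([[-.083,.055,.148]]),s)
    yy,xx=np.mgrid[:480,:640]; S=tost(bp(nm,np.c_[xx.ravel(),yy.ravel()],.148)).reshape(480,640,2)
    # white dial mask
    loc=np.hypot(S[...,0]+.083,S[...,1]-.055)<.05
    hsv=cv2.cvtColor(cv2.imread(f),cv2.COLOR_BGR2HSV)
    w=(loc&(hsv[...,2]>140)&(hsv[...,1]<60)).astype(np.uint8)
    k,l,stt,cen=cv2.connectedComponentsWithStats(w,connectivity=4)
    i=1+np.argmax(stt[1:,4]); cnt=max(cv2.findContours((l==i).astype(np.uint8),0,1)[0],key=cv2.contourArea)
    pts=S[cnt[:,0,1],cnt[:,0,0]]; 
    ce,_=cv2.minEnclosingCircle((pts*1000).astype(np.float32)); c=np.array(ce)/1000
    m=(red>15)&(np.hypot(S[...,0]-c[0],S[...,1]-c[1])<.030)&(np.hypot(S[...,0]-c[0],S[...,1]-c[1])>.004)
    wt=red[m]; d=(S[m]-c); v=(d*wt[:,None]).sum(0)/wt.sum()
    # clockwise from -x seen from above: -x -> +y
    ang=np.degrees(np.arctan2(v[1],-v[0]))%360
    print(nm,f,"centre",c.round(4),_, m.sum(),"v",v.round(4),"needle deg",round((ang-34)%360,1),"mm",round(np.radians((ang-34)%360)/.18,2))
E
```

```text
{'scene': (array([32.69,  0.04, -0.46]), np.float64(-173.9)), 'top': (array([51.91,  0.63,  0.7 ]), np.float64(-183.0))}
{'scene': (array([108.68,   0.19,  -0.36]), np.float64(-178.9)), 'top': (array([54.3 ,  0.51,  0.97]), np.float64(-211.0))}
scene pics/s16_full.png centre [-0.0821  0.0676] 48.258934020996094 11 v [ 0.0119 -0.0182] needle deg 202.9 mm 19.67
top pics/t16_full.png centre [-0.0809  0.0512] 33.58976745605469 6 v [ 0.0122 -0.0064] needle deg 173.7 mm 16.85
scene pics/s9_full.png centre [-0.0766  0.0636] 41.12990951538086 12 v [-0.007   0.0064] needle deg 8.3 mm 0.81
top pics/t9_full.png centre [-0.082   0.0536] 30.370357513427734 5 v [-0.0032  0.0146] needle deg 43.6 mm 4.23
```

```bash
cat >> meas.py <<'E'
def nd(n,hub,tip,box,f):
    uv=np.array([hub,tip],float)/f+np.array(box)-.5+.5/f
    S=tost(bp(n,uv,.148)); v=S[1]-S[0]; a=(np.degrees(np.arctan2(v[1],-v[0]))-34)%360
    mm=np.radians(a)/.18; c=(mm-11)/7
    return S[0].round(4),"deg",a.round(1),"mm",mm.round(2),"from high",np.degrees(np.arccos(np.clip(c,-1,1))).round(1)
E
python3 - <<'E'
from meas import *
print(nd("top",(155,309),(197,265),(280,180),6.6)); print(nd("scene",(360,130),(376,177),(270,200),5))
print(nd("top",(213,295),(180,298),(255,160),4.4)); print(nd("scene",(370,118),(387,96),(230,190),3.3))
print("t13",nd("top",(213,295),(219,262),(255,160),4.4)); print("t14",nd("top",(213,295),(219,262),(255,160),4.4))
# spokes s13/s14: only visible
b=None
import meas
from scipy.ndimage import zoom
for f in("s13","s12","s15"):
    b=gaussian_filter(blue(cv2.imread(f"pics/{f}_full.png")),.5); r=np.linspace(.022,.048,14)
    L=[]
    for a in range(-90,270,3):
        t=np.radians(a); uv=proj("scene",stand2w(np.c_[r*np.cos(t),-.06+0*r,.115+r*np.sin(t)],s))+[.1,-.4]
        L.append((map_coordinates(b,[uv[:,1],uv[:,0]],order=1).mean(),a))
    print(f,[(round(x),a) for x,a in L if x>12])
cv2.imwrite("pics/s13zz.png",cv2.resize(cv2.imread("pics/s13_full.png")[250:330,290:370],None,fx=7,fy=7,interpolation=cv2.INTER_CUBIC))
cv2.imwrite("pics/t14zz.png",cv2.resize(cv2.imread("pics/t14_full.png")[200:250,280:330],None,fx=11,fy=11,interpolation=cv2.INTER_CUBIC))
E
```

```text
(array([-0.081 ,  0.0539]), 'deg', np.float64(179.6), 'mm', np.float64(17.42), 'from high', np.float64(23.6))
(array([-0.0801,  0.0565]), 'deg', np.float64(180.0), 'mm', np.float64(17.45), 'from high', np.float64(22.8))
(array([-0.0818,  0.0538]), 'deg', np.float64(41.0), 'mm', np.float64(3.97), 'from high', np.float64(180.0))
(array([-0.0802,  0.0572]), 'deg', np.float64(45.2), 'mm', np.float64(4.38), 'from high', np.float64(161.0))
t13 (array([-0.0818,  0.0538]), 'deg', np.float64(146.3), 'mm', np.float64(14.19), 'from high', np.float64(62.9))
t14 (array([-0.0818,  0.0538]), 'deg', np.float64(146.3), 'mm', np.float64(14.19), 'from high', np.float64(62.9))
s13 [(13, -51), (19, -48), (26, -45), (35, -42), (44, -39), (51, -36), (55, -33), (57, -30), (57, -27), (56, -24), (53, -21), (47, -18), (39, -15), (31, -12), (23, -9), (16, -6), (21, 57), (34, 60), (38, 63), (31, 66), (15, 69)]
s12 [(15, -15), (18, -12), (20, -9), (21, -6), (21, -3), (20, 0), (17, 3), (13, 6)]
s15 [(13, -78), (17, -75), (19, -72), (18, -69), (13, -66), (15, 6), (20, 9), (25, 12), (26, 15), (25, 18), (20, 21), (15, 24)]
```

View pics/t14zz.png

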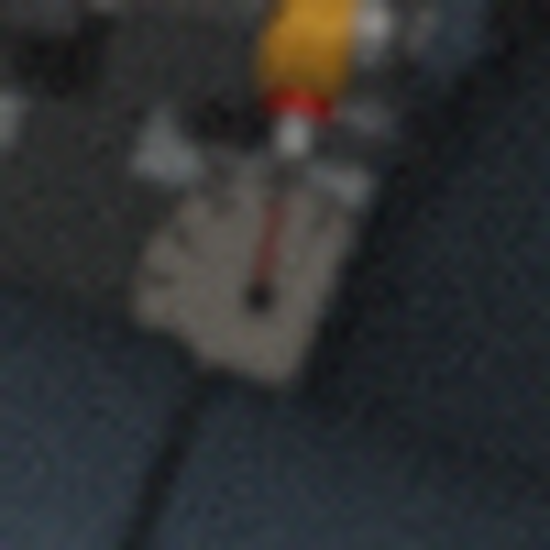

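Call:
jog_arm(increments=[[[-0.7, -0.7, 0, 0.025, 0.035, 0, 1], [-0.7, -0.7, 0, 0.05, 0.07, 0, 1], [-0.7, -0.7, 0, 0.075, 0.105, 0, 1], [-0.7, -0.7, 0, 0.1, 0.14, 0, 1], [-0.7, -0.7, 0, 0.125, 0.175, 0, 1], [-0.7, -0.7, 0, 0.145, 0.205, -0.01, 1], [-0.7, -0.7, 0, 0.155, 0.218, -0.03, 1], [-0.7, -0.7, 0, 0.155, 0.218, -0.035, 1]]])

```text
time: 14.55
position: [0.5996, -0.1024, 0.2118]
tool_rot: [0.061, 0.705, -0.703, -0.067]
ft_force: [0.4, -0.3, 0.4]
grip_width: 0.0008
```

Run:
```python
from h import *
st()
```

```text
t 14.55 P [ 0.5996 -0.1024  0.2118] stand mm [ 15.3 -58.  211.8] jawyaw -100.4 down [-0.009  0.003 -1.   ] F [ 0.39 -0.34  0.37] w 0.0008 q [-0.35  0.52  1.48 -0.    1.15  1.4 ]
```

Call:
jog_arm(increments=[[[0, -0.5, 0, 0.005, -0.003, 0, 1], [0, -0.5, 0, 0.005, -0.003, -0.025, 1], [0, -0.5, 0, 0.005, -0.003, -0.05, 1], [0, -0.5, 0, 0.005, -0.003, -0.068, 1], [0, -0.5, 0, 0.005, -0.003, -0.074, 1], [0, -0.5, 0, 0.005, -0.003, -0.074, 1]]])

```text
time: 15.15
position: [0.6036, -0.106, 0.1373]
tool_rot: [0.063, 0.705, -0.703, -0.066]
ft_force: [0.3, 0.1, 0.7]
grip_width: 0.0007
```

Run:
```python
from h import *
st()
```

```text
t 15.15 P [ 0.6036 -0.106   0.1373] stand mm [ 19.9 -60.7 137.3] jawyaw -100.5 down [-0.003  0.004 -1.   ] F [0.26 0.11 0.67] w 0.0007 q [-0.36  0.62  1.54  0.    0.99  1.39]
```

Call:
jog_arm(increments=[[[0, 0, 0, -0.006, 0.0013, -0.001, 1], [0, 0, 0, -0.01, 0.002, -0.001, 1], [0, 0, 0, -0.0135, 0.0026, -0.001, 1], [0, 0, 0, -0.0165, 0.0032, -0.001, 1], [0, 0, 0, -0.019, 0.0037, -0.001, 1], [0, 0, 0, -0.019, 0.0037, -0.001, 1], [0, 0, 0, -0.019, 0.0037, -0.001, 1]]])

```text
time: 15.85
position: [0.5873, -0.1032, 0.1378]
tool_rot: [0.066, 0.705, -0.704, -0.063]
ft_force: [5.0, -0.1, 0.7]
grip_width: 0.0007
```

Run:
```python
from h import *
st()
```

```text
t 15.85 P [ 0.5873 -0.1032  0.1378] stand mm [  3.3 -61.1 137.8] jawyaw -100.5 down [ 0.004  0.001 -1.   ] F [ 4.98 -0.14  0.66] w 0.0007 q [-0.36  0.59  1.59  0.    0.96  1.39]
```

Call:
jog_arm(increments=[[[0, 0, 0, -0.004, 0.0008, -0.001, 1], [0, 0, 0, -0.006, 0.0012, -0.001, 1], [0, 0, 0, -0.0065, 0.0013, -0.001, 1], [0, 0, 0, -0.0065, 0.0013, -0.001, 1]]])

```text
time: 16.25
position: [0.5819, -0.1023, 0.1375]
tool_rot: [0.067, 0.705, -0.704, -0.062]
ft_force: [4.8, -1.2, 1.0]
grip_width: 0.0006
```

Run:
```python
from h import *
st(); shot("scene","s17",(270,390,200,320),5);shot("top","t17",(280,370,180,260),6.6)
```

```text
t 16.25 P [ 0.5819 -0.1023  0.1375] stand mm [ -2.2 -61.2 137.5] jawyaw -100.5 down [ 0.006  0.    -1.   ] F [ 4.8  -1.15  0.95] w 0.0006 q [-0.36  0.59  1.6   0.    0.94  1.39]
```

View pics/s17.png

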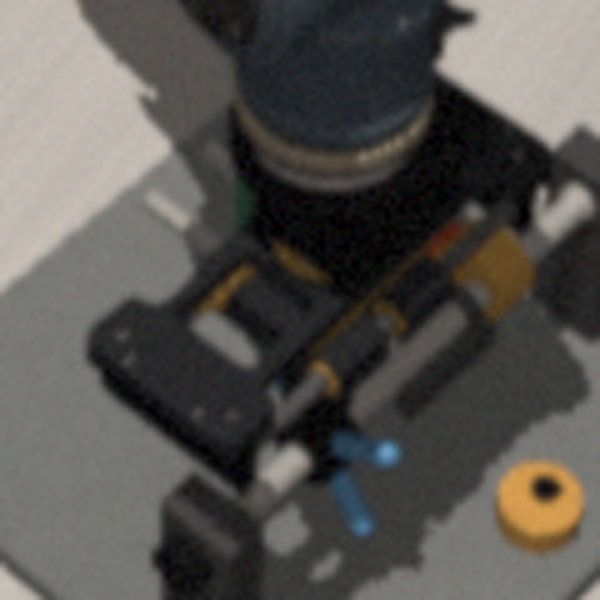

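View pics/t17.png

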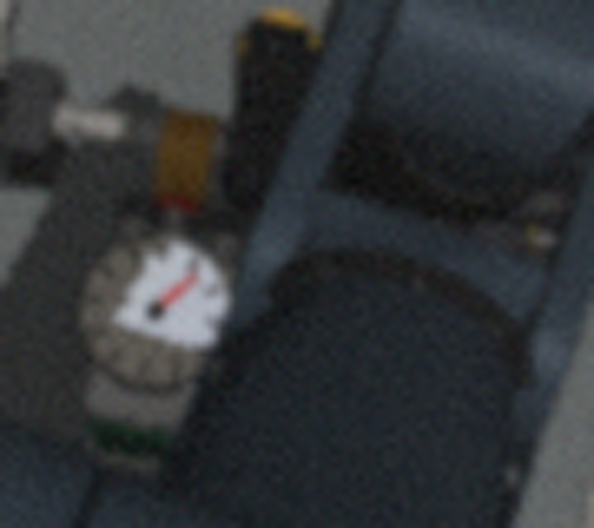

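Pull clear and measure again.

Call:
jog_arm(increments=[[[0, 0, 0, 0.004, -0.001, 0.01, 1], [0, 0, 0, 0.004, 0, 0.05, 1], [0, 0, 0, 0, -0.03, 0.09, 1], [0, 0, 0, -0.03, -0.07, 0.115, 1], [0, 0, 0, -0.06, -0.11, 0.115, 1], [0, 0, 0, -0.09, -0.15, 0.115, 1], [0, 0, 0, -0.12, -0.19, 0.115, 1], [0, 0, 0, -0.13, -0.22, 0.115, 1]]])

```text
time: 17.15
position: [0.447, -0.3216, 0.2518]
tool_rot: [0.065, 0.706, -0.702, -0.065]
ft_force: [0.5, -0.2, 0.1]
grip_width: 0.0005
```

Run:
```python
from meas import *
st(); shot("scene","s18",(270,390,200,320),5);shot("top","t18",(280,370,180,260),6.6)
print(spokes({"scene":"pics/s18_full.png"}))
```

```text
t 17.15 P [ 0.447  -0.3216  0.2518] stand mm [ -93.5 -301.9  251.8] jawyaw -100.5 down [-0.001  0.006 -1.   ] F [ 0.46 -0.22  0.07] w 0.0005 q [-0.83  0.39  1.58  0.    1.17  0.92]
{'scene': (array([ 3.79e+01,  3.00e-02, -4.50e-01]), np.float64(-185.0))}
```

View pics/s18.png

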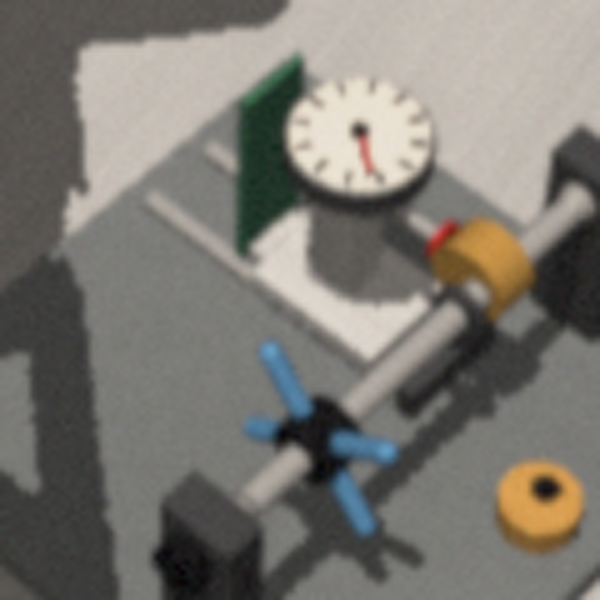

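View pics/t18.png

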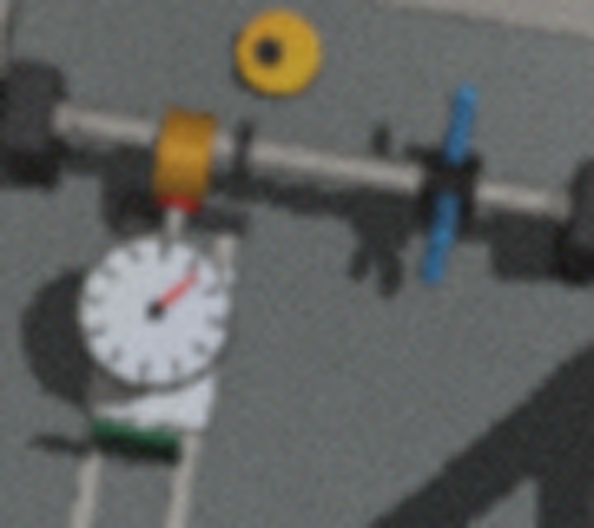

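```bash
cat >> meas.py <<'E'
def ndir(n,f,hub):
    im=gaussian_filter(cv2.imread(f).astype(float),(0.3,0.3,0)); red=np.clip(im[...,2]-np.maximum(im[...,0],im[...,1])-8,0,None)
    yy,xx=np.mgrid[:480,:640]; S=tost(bp(n,np.c_[xx.ravel(),yy.ravel()],.148)).reshape(480,640,2)
    d=S-hub; R=np.hypot(d[...,0],d[...,1]); m=(R<.027)&(R>.005)
    u=d/R[...,None]; w=(red*R)[m]; v=(u[m]*w[:,None]).sum(0)
    # total least squares direction through hub
    return (np.degrees(np.arctan2(v[1],-v[0]))-34)%360, (red[m]>5).sum(), round(float(np.hypot(*v)/w.sum()),3)
def darkhub(n,f,guess):
    im=cv2.imread(f).astype(float).max(2); S=None
    yy,xx=np.mgrid[:480,:640]; S=tost(bp(n,np.c_[xx.ravel(),yy.ravel()],.148)).reshape(480,640,2)
    m=np.hypot(*(S-guess).transpose(2,0,1))<.0055; w=np.clip(150-im,0,None)[m]; return (S[m]*w[:,None]).sum(0)/w.sum()
E
python3 - <<'E'
from meas import *
for n,g,fs in(("top",[-.081,.0539],("t9","t16","t18","t14","t10")),("scene",[-.0802,.0568],("s9","s16","s18","s10"))):
    H=[darkhub(n,f"pics/{f}_full.png",np.array(g)) for f in fs[:3]]; print(n,np.round(H,4)); h=np.mean(H,0)
    for f in fs: print(f,ndir(n,f"pics/{f}_full.png",h))
E
```

```text
top [[-0.0818  0.0538]
 [-0.0811  0.0534]
 [-0.0815  0.0536]]
t9 (np.float64(40.865351052595955), np.int64(19), 0.994)
t16 (np.float64(181.4656110765205), np.int64(15), 0.995)
t18 (np.float64(184.28484096020745), np.int64(14), 0.992)
t14 (np.float64(146.49717204017662), np.int64(15), 0.992)
t10 (np.float64(40.12581274380922), np.int64(17), 0.989)
scene [[-0.0803  0.0566]
 [-0.0803  0.0564]
 [-0.0803  0.0563]]
s9 (np.float64(40.283142256449366), np.int64(43), 0.383)
s16 (np.float64(181.37150372948975), np.int64(33), 0.644)
s18 (np.float64(184.09585047938623), np.int64(38), 0.644)
s10 (np.float64(41.32923354767924), np.int64(23), 0.911)
```

Spoke and needle fits agree: the high spot is at a spoke angle of about 125° and the handle is now at 127.9°, which loses under 0.02 mm. I'll check the bystanders before handing in.

Run:
```python
from h import *
a=cv2.imread("pics/scene0.png"); b=cv2.imread("pics/s18_full.png"); cv2.imwrite("pics/cmp.png",np.hstack([cv2.resize(a,(400,300),interpolation=3),cv2.resize(b,(400,300),interpolation=3)]))
```

```text
(no output)
```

View pics/cmp.png

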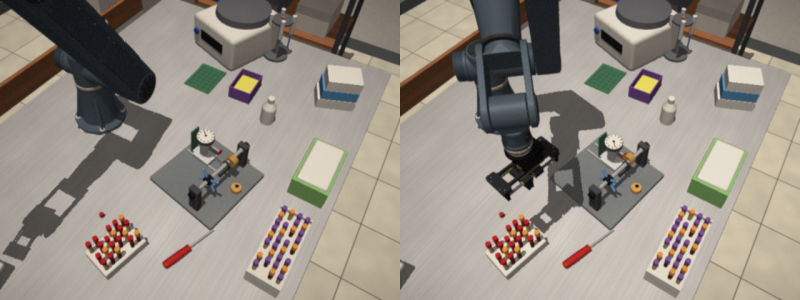

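Before (left) and after (right): the rack, cap, screwdriver, ring, bottle and violet carton all look unmoved, and the gripper hangs clear at (525,165).

Run:
```python
from rig import *
print(hand_in(), get_obs()["time"])
```

```text
the job is handed in; nothing more can be done
the job is handed in; nothing more can be done
```

I pushed the gauge to its stop, then turned the shaft about 185° by the spokes until the high spot bears on the plunger, and handed the job in at about 17 s of the 72 s.

- **Gauge home:** the carriage stayed put under about 21 N (17 N of that along the track). The needle then read about 4.0 mm, which matches the low spot when the gauge is home.
- **Shaft turn:** it took three pushes at about 5 N each, checked at the end of each push. With the arm clear, the needle measured about 184.2° from zero in both cameras, against 185.6° for the maximum.
- **High spot:** the spoke angles and needle readings together put the high spot near 125°. The handle was left at 127.9°, so the reading should be about 0.01 mm below its maximum. The leftover 1.3° looks mostly like measurement bias.
- **Disagreement:** at the previous stop, my first hand reading of the needle put the high spot near 132° rather than 125°. The consistent fit over both cameras replaced it.
- **Also failed:** the top-view spoke-angle fit gave wrong angles, so I used only the scene view for the spokes.
- **Bystanders:** by eye, all of them look unmoved in the before and after pictures. The gripper is clear of everything.

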